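# Start the track cutting carriage on a dry run

## Robot

A 6-joint arm with a two-finger parallel gripper is mounted at the origin on the work surface. World frame = base frame: x ahead of the robot, y to its left, z up, the work surface at z = 0. Lengths are in m, angles in degrees, forces in N, time in s.
With the tool pointing down it reaches from about 0.4 to 0.825 m from the base axis. Payload 7 kg.
Tool frame: the origin (TCP) lies between the finger pads; the fingertips stand 11 mm ahead of it and the grasp point (between the pads) lies 8 mm behind it (r.tcp_to_tips is the distance from the TCP to the fingertips, in m); x points along the fingers, y is the direction in which the jaws open and shut, and the axes are right-handed (so a half turn about x gives the same grasp; the last joint's range is limited). The gripper opens to 88 mm and grips with 3 to 60 N. Pads are 19 mm wide; open, the fingers measure 130 mm over their backs; the gripper's body (78 mm by 193 mm) begins 47 mm behind the grasp point.
Start: joints at [-56.488, 20.546, 0.682, 0, -70.136, -16.507], TCP at [0.197, -0.645, 0.238] pointing down, gripper open.
Joint ranges: [-176.03, 176.03], [-82.01, 121.73], [-58.28, 71.71], [-173.87, 95.51], [-174.79, -0.11], [-173.66, 173.66]. Speed limits (degrees/s): [136.94, 136.94, 172.46, 180, 180, 180].

## Interface

Orientations are given as [roll, pitch, yaw] about the fixed x, y, z axes, in that order (R = Rz(yaw) Ry(pitch) Rx(roll)).
In Python, from plant import r gives the robot as it stands.
- The arm moves only by the tool arm_command, never from a script. Its argument "plan" is a list of rows, each an object of numbers: "dx", "dy", "dz": the shift along the tool's x, y, z each as a share of 0.02 m, from -1 to 1; "wx", "wy", "wz": the turn, a rotation vector about the tool's x, y, z each as a share of 0.08 rad, from -1 to 1. In form: [{"dx": .., "dy": .., "dz": .., "wx": .., "wy": .., "wz": ..}, ...]. A call has 1 to 20 rows; each row shifts and turns the pose as measured when the row begins, along the tool's axes as they then stand; what a row does not reach is not made up. A row lasts 1/12 s, in which the tool goes at most 41.7 mm and 7.16 degrees, less where a joint would pass 70% of its speed; a pose out of reach is approached as far as the arm can. A call with a number of a shift or a turn outside -1 to 1 is refused whole. A call with a gripper value outside its range is refused whole. "fingers" is the closure, from -1 (fully open) to 1 (shut), so that 0 is half open, set as the call begins (left out, the last holds). The fingers move at their own pace and stop on an object; "force" is the grip in N (left out, the last holds). Time passes only in rows, so rows that do not move let the fingers close. It gives the time, the measured TCP pose, the force and the opening at its end, in the units of the state.
- r.get_state(): the state, without advancing time (a new reading comes with each control period).
- r.capture(name): name is "side" or "top" or "wrist"; returns (picture, depth): 480x640x3 uint8, red, green, blue; 480x640 float32, m along the optical axis (not along the pixel's ray), 0 where there is no reading.
- r.camera_model(name): a dict with "vertical_fov" (degrees; the focal length in pixels is half the picture's height over the tangent of half this angle, whatever the lens; pixels are square), "cx", "cy" (the principal point, pixels), "R" (3x3) and "t" (3): a world point X has camera coordinates R X + t. Camera axes: x right, y down, z forward; pixel columns grow to the right and rows downward; lengths in m; the calibration is good to about 2 mm. A picture is of the moment at which its call begins: read the wrist's pose just before it. camera_model takes no time and is no camera call; for the wrist camera it gives the pose at the moment of the call.
- r.close_job(): hands the job in, once; it reports no verdict.
Trained networks look in the newest picture that a camera, given by its name, has taken for a name from the list of things; names that differ only in an ending like _2 or _b are one class to them, and where a whole thing is asked for, a point or a joint stands for the part that bears it (a point fixed in the world has none). Each returns a list of dicts, best first, with "score" (0 to 1); they miss things now and then, are a little off and sometimes report something else, mostly with a low value. They report only what shows in the picture. A call takes as long as a camera call.
- r.cut_out(camera, query): "mask" (480x640 bool, what is visible of it) and "bbox" ([left, top, width, height] in pixels, round what is visible of it).
- r.spot_point(camera, query): "centre" ([column, row] in pixels: a listed point, or the origin of a listed thing).
The state is a dict: "time_s": time; "joints": joint angles; "qd": joint speeds; "joint_torque": joint torques, N m; "tcp_pos": TCP position; "eef_rot": TCP orientation; "contact_force": force on the tool from outside, world axes, zero at the start; "moment": the same for the moment, N m; "gripper_width": finger opening in m.
Only numpy, scipy, OpenCV 4.12 (cv2) and the standard library are available. Lean on these libraries where they do the work, as an engineer would, in place of code of your own. Each camera call takes 0.05 s, during which the arm holds its last target.

## Task

Start the track cutting carriage on a dry run towards the steel plate, torch unlit: first press the power rocker over to on (the end with the white bar), then press down the arrowed end of the direction rocker that points along the rail to where the plate lies, and only then press the green start button fully in and let it come back out. It is all fingertip pressing: leave the red stop button, the speed dial, the carrying handle and the torch alone, and do not move the loose things lying around.

Things in the scene. Friction and masses are not known exactly. Their poses are not given: they have to be found in the camera images.
- carriage: Grey carriage, 190 x 340 x 108 mm (x, y, z), fixed, on an aluminium rail. Origin: centre of its underside; y runs along the rail, x across it away from the robot, z up. On its light grey top deck (108 mm above the origin), in a row 35 mm nearer the robot than the middle, from +y to -y: power rocker (y +118), direction rocker (+33), green start (-55), red stop (-128).
- power (a joint): Power rocker, a black V-shaped two-position rocker 52 mm long (along the carriage's x) and 26 mm wide in a bezel that stands 6 mm above the deck. 0 = off (as found), 0.42 rad = on (the white-bar end fully down). It stays where it is left; about 3 to 4 N on the contact point turns it.
- power_on_end (a point): Contact point on the upper face of the power rocker's on end (white bar, the end away from the robot), 18 mm from its pivot. It now stands about 16 mm above the deck and goes down 7 mm, to about 10 mm above the deck, when switched on. The pivot is 6 mm above the deck.
- direction (a joint): Direction rocker, a black V 52 mm long (along the rail) and 26 mm wide with a white arrow on each end; bezel 6 mm above the deck. About 0 = neutral (as found); +0.21 rad = the end towards the carriage's +y fully down (run towards +y); -0.21 = the end towards -y fully down (run towards -y). It stays where it is left; about 3 to 4 N on a contact point turns it.
- direction_left_end (a point): Contact point on the upper face of the direction rocker's end towards the carriage's +y (the robot's left), 18 mm from its pivot; about 14 mm above the deck in neutral, about 10 mm when pressed fully down.
- direction_right_end (a point): The same on the end towards the carriage's -y (the robot's right).
- start (a joint): Green start button, spring-return: 0 = out, 0.006 m = fully in. 1.6 N starts it moving, 4.3 N holds it fully in.
- start_top (a point): Centre of the top face of the green start button, 25 mm across; it stands 14 mm above the deck and 10 mm above its steel bezel (32 mm across) and goes in 6 mm, straight down.
- stop (a joint): Red mushroom stop button on a yellow square, spring-return: 0 = out (as found and as it must stay), 0.005 m = in.
- stop_top (a point): Centre of the top of the red stop button, 40 mm across, 28 mm above the deck.
- dial_mark (a point): White pointer mark near the rim of the black speed dial (40 mm across, 18 mm high), 16 mm from its axis. The dial is already set and must not turn.
- handle: Carrying handle: a steel bow 110 mm long along the carriage's y, 12 mm thick, rising 40 mm above the deck; origin at the deck under its middle, 62 mm beyond the carriage's centre line and 85 mm towards -y.
- torch: Machine cutting torch, about 230 mm high, clamped on a bar that sticks out 205 mm from the carriage's centre line on the side away from the robot; two black handwheels. Its top is 241 mm above the carriage's origin. Origin: the nozzle tip, at its foot. Unlit, its gas inlets capped.
- plate_edge (a point): Middle of the upper edge, on the side along the rail, of the steel plate to be cut: 200 x 240 x 10 mm with a white chalk line, lying flat on the dark slatted bed beside the rail, on its side away from the robot (the point is about 105 mm beyond the rail's centre line), to the left (+y) or right (-y) of the carriage.
- soapstone_mid (a point): Middle of a flat aluminium soapstone holder with a white stick, 118 x 14 x 8 mm, loose on the plate.
- nozzle_mid (a point): Middle (35 mm above the bench) of a spare copper cutting nozzle, 26 mm across and 70 mm high, standing loose and upright on the bench between the robot and the carriage.
- tin_mid (a point): Centre of a flat blue nozzle-cleaner tin, 85 x 50 x 18 mm, loose on the bench between the robot and the carriage.

How it is judged (in metres and radians):
On the way, in this order (a step that is already met when the one before it is completed fails the run):
1. the power rocker is pressed over to on (value of joint power above 0.33 rad), for 0.2 s.
2. the direction rocker is pressed down at the end that points to the plate (((y of plate_edge in the frame of carriage above 0 m and value of joint direction above 0.14 rad) or (y of plate_edge in the frame of carriage below 0 m and value of joint direction below -0.14 rad))), for 0.2 s.
3. the green start button is pressed fully in (value of joint start above 0.0045 m), for 0.1 s.
At the end, for the whole second after the job is handed in: Power rocker on (above 0.33 of 0.42 rad), direction rocker down at the plate's end (beyond 0.14 of 0.21 rad towards the plate), green start button back out (under 1 mm) and red stop button out (value of joint power above 0.33 rad and ((y of plate_edge in the frame of carriage above 0 m and value of joint direction above 0.14 rad) or (y of plate_edge in the frame of carriage below 0 m and value of joint direction below -0.14 rad)) and value of joint each of start, stop below 0.001 m); the robot touches nothing.
It fails at once if the green start button is pressed before the power is on and the direction is set towards the plate (value of joint start above 0.003 m and not (value of joint power above 0.33 rad and ((y of plate_edge in the frame of carriage above 0 m and value of joint direction above 0.14 rad) or (y of plate_edge in the frame of carriage below 0 m and value of joint direction below -0.14 rad)))).
It fails at once if the red stop button is pressed (value of joint stop above 0.002 m).
It fails at once if the speed dial is turned (distance of dial_mark from where it was at the start of the episode above 0.004 m).
It fails at once if the torch or the carrying handle is touched (contact force between any of torch, handle and anything else above 2 N).
It fails at once if a loose thing (soapstone holder, nozzle or tin) is moved, lifted or knocked over (distance of any of soapstone_mid, nozzle_mid, tin_mid from where it was at the start of the episode above 0.015 m).
It also fails if it takes over 42 s, if anything falls off the work surface, if the arm or the gripper's body presses on something with over 40 N, if the wrist force passes 120 N, or if a joint passes its speed limit or range.

## Working session

There is one attempt and no reset: what is moved stays moved. The work goes in short steps, Python scripts to look and compute and a tool call to move; the robot and the scene stay as the last step left them, time stands still between calls to the robot, and variables do not carry over. Pictures are saved under pics/ and viewed, and the job is handed in when it is done.

Besides the shell and the picture viewer there is one more tool, called after "Emit:" as name(argument=value, ...), one argument or row to a line, values as JSON. arm_command: Moves the arm, as the interface text tells. Shift numbers are shares of 0.02 m and turn numbers shares of 0.08 rad, none past 1 either way. Its arguments: {"type":"object","properties":{"plan":{"type":"array","items":{"type":"object","properties":{"dx":{"type":"number"},"dy":{"type":"number"},"dz":{"type":"number"},"wx":{"type":"number"},"wy":{"type":"number"},"wz":{"type":"number"}}}},"fingers":{"type":"number"},"force":{"type":"number"}},"required":["plan"]}

```bash
ls; mkdir -p pics; python3 - <<'E'
from plant import r
import cv2
s=r.get_state();print(s)
for n in ("side","top","wrist"):
    m=r.camera_model(n);print(n,m)
    p,d=r.capture(n);cv2.imwrite(f"pics/{n}0.png",p[:,:,::-1])
    if n!="wrist":
        for q in ("power_on_end","direction_left_end","direction_right_end","start_top","stop_top","plate_edge","dial_mark","nozzle_mid","tin_mid"):
            print(n,q,[(round(a["score"],2),a["centre"]) for a in r.spot_point(n,q)[:2]])
E
```

```text
pics
{'time_s': 0.0, 'joints': array([-5.64848959e+01,  2.05912711e+01,  6.34469922e-01, -1.96865513e-02,
       -7.01369849e+01, -1.65075988e+01]), 'qd': array([-0.0084423 ,  0.02971837, -0.01309069, -0.03742535,  0.08375591,
        0.04550581]), 'joint_torque': array([ 1.10818610e-04, -5.82724214e+01,  2.93062305e+01,  6.99745148e+00,
        7.05741797e-03, -1.54878280e-04]), 'tcp_pos': array([ 0.19727823, -0.64503451,  0.23663119]), 'eef_rot': array([ 95.34637827,  89.90440486, 112.34717956]), 'contact_force': array([ 0.32124945, -0.18268059, -0.42178168]), 'moment': array([ 0.00348092,  0.02004563, -0.05179509]), 'gripper_width': 0.0873151226329484}
side {'vertical_fov': 48.565231817055526, 'cx': 321.0474698741502, 'cy': 233.2174612016973, 'R': array([[-9.94708997e-01, -1.02732442e-01, -2.39220166e-04],
       [-8.01113234e-02,  7.77133086e-01, -6.24216583e-01],
       [ 6.43131995e-02, -6.20894687e-01, -7.81251304e-01]]), 't': array([0.54624627, 0.10824375, 1.05183731])}
side power_on_end [(0.87, [331.5, 182.6])]
side direction_left_end [(0.66, [345.4, 120.8]), (0.48, [345.3, 
[... 686 characters left out ...]
6.1, 246.8])]
top direction_right_end [(0.88, [436.6, 242.9]), (0.27, [240.2, 319.9])]
top start_top [(0.4, [472.7, 242.8])]
top stop_top [(0.8, [509.4, 246.6])]
top plate_edge [(0.77, [241.4, 188.0]), (0.35, [241.1, 319.6])]
top dial_mark [(0.71, [394.8, 199.2]), (0.24, [256.6, 163.4])]
top nozzle_mid [(0.56, [443.4, 338.3])]
top tin_mid [(0.57, [242.0, 317.5])]
wrist {'vertical_fov': 59.295394514113454, 'cx': 321.44133926727307, 'cy': 241.13559196640426, 'R': array([[-2.92535610e-01,  9.56254619e-01,  1.40685314e-04],
       [ 9.12283027e-01,  2.79039797e-01,  2.99794047e-01],
       [ 2.86640186e-01,  8.78287792e-02, -9.54003936e-01]]), 't': array([ 0.67492072, -0.03856409,  0.39201006])}
```

View pics/top0.png

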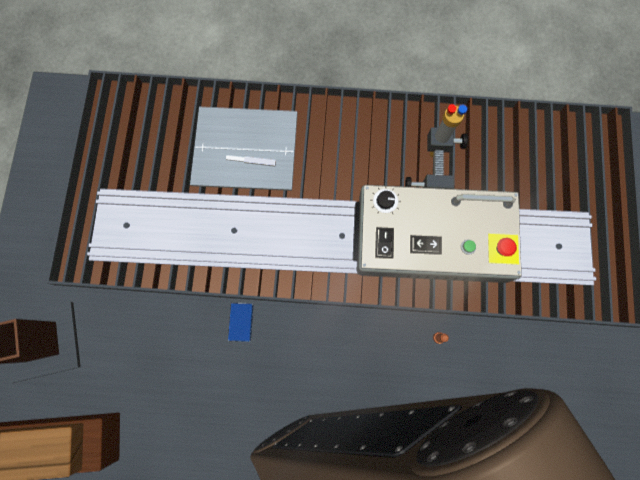

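View pics/side0.png

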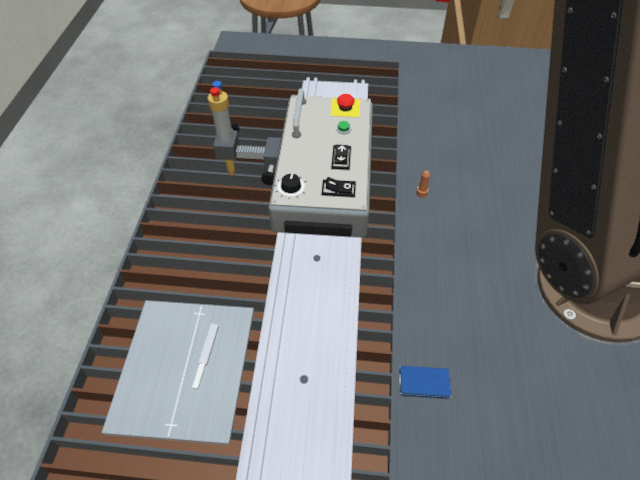

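View pics/wrist0.png

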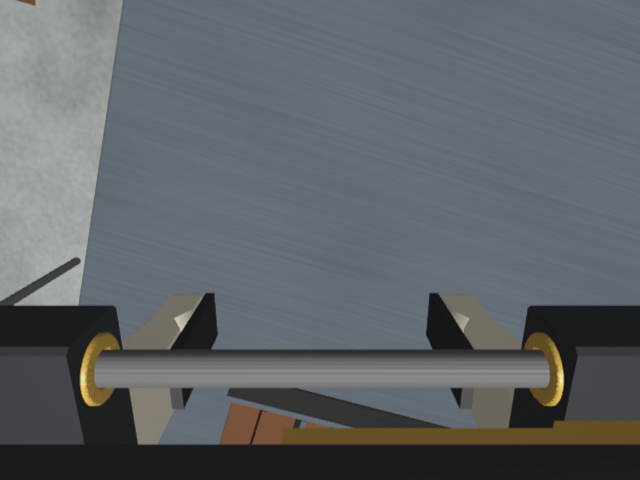

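The top view shows the plate at about (245,150), left (+y) of the carriage. The controls are power (385,243), direction (426,244), start (469,246) and stop (507,247). I'll press the left end of the direction rocker. Next I'll fit the carriage pose.

```bash
cat > h.py <<'E'
from plant import r
import numpy as np, cv2
def world(cam,px,d,m=None):
    m=m or r.camera_model(cam); f=240/np.tan(np.radians(m["vertical_fov"]/2))
    pc=np.array([(px[0]-m["cx"])/f*d,(px[1]-m["cy"])/f*d,d]); return m["R"].T@(pc-m["t"])
def world_z(cam,px,z,m=None):
    m=m or r.camera_model(cam); a=world(cam,px,1,m); c=-m["R"].T@m["t"]
    return c+(a-c)*(z-c[2])/(a[2]-c[2])
def proj(cam,X,m=None):
    m=m or r.camera_model(cam); f=240/np.tan(np.radians(m["vertical_fov"]/2))
    p=m["R"]@np.asarray(X)+m["t"]; return np.array([f*p[0]/p[2]+m["cx"],f*p[1]/p[2]+m["cy"]])
E
python3 - <<'E'
from h import *
from scipy.optimize import least_squares
pt,dt=r.capture("top"); ps,ds=r.capture("side"); np.save("dt.npy",dt);np.save("ds.npy",ds)
for c,d,pxs in (("top",dt,[(405,265),(450,265),(490,215),(410,222),(450,220),(480,270)]),("side",ds,[(320,150),(310,120),(325,205),(362,160),(320,110)])):
    for p in pxs: print(c,p,world(c,p,d[p[1],p[0]]).round(4))
print(cv2.__version__)
# deck corners mask from colour/depth
for n,p in (("top",pt),("side",ps)):
    x=p[60:300,340:560] if n=="top" else p[70:250,250:400]
    cv2.imwrite(f"pics/{n}_z.png",cv2.resize(x,None,fx=3.4 if n=="top" else 4,fy=2.4 if 0 else (2.4 if 0 else (2.5 if n=="top" else 3.3)))[:,:,::-1])
E
```

```text
top (405, 265) [ 0.4809 -0.1159  0.154 ]
top (450, 265) [ 0.4875 -0.2076  0.155 ]
top (490, 215) [ 0.6    -0.2897  0.1541]
top (410, 222) [ 0.5728 -0.123   0.1528]
top (450, 220) [ 0.5825 -0.2058  0.1557]
top (480, 270) [ 0.4822 -0.27    0.1518]
side (320, 150) [ 0.5693 -0.1751  0.1525]
side (310, 120) [ 0.6006 -0.2682  0.1508]
side (325, 205) [ 0.5447 -0.0282  0.1521]
side (362, 160) [ 0.4831 -0.154   0.1531]
side (320, 110) [ 0.5827 -0.3029  0.1516]
4.12.0
```

```bash
python3 - <<'E'
from h import *
from scipy.optimize import least_squares
from scipy.spatial.transform import Rotation as R
obs=[]
P={"power_on_end":(-35+18,118,16),"direction_left_end":(-35,33+18,14),"direction_right_end":(-35,33-18,14),"start_top":(-35,-55,14),"stop_top":(-35,-128,28)}
dat={"top":{"power_on_end":[386.7,233.3],"direction_left_end":[416.1,246.8],"direction_right_end":[436.6,242.9],"start_top":[472.7,242.8],"stop_top":[509.4,246.6]},
"side":{"power_on_end":[331.5,182.6],"direction_left_end":[345.3,158.5],"direction_right_end":[340.2,148.5],"start_top":[343.9,123.7],"stop_top":[345.5,92.0]}}
# colour blobs from saved pictures
for n in ("top","side"):
    im=cv2.imread(f"pics/{n}0.png").astype(int); b,g,rr=im[...,0],im[...,1],im[...,2]
    roi=np.zeros(b.shape,bool)
    if n=="top": roi[190:280,360:525]=1
    else: roi[85:215,320:375]=1
    for k,mm in (("start_top",(g>rr+40)&(g>b+25)&roi),("stop_top",(rr>g+80)&(rr>b+80)&roi&~((g>120)))):
        l,c,st,ce=cv2.connectedComponentsWithStats(mm.astype(np.uint8)); i=1+st[1:,4].argmax(); print(n,k,st[i],ce[i].round(1))
    im2=cv2.imread(f"pics/{n}0.png")
    c=im2[190:290,350:530] if n=="top" else im2[80:220,265:385]
    cv2.imwrite(f"pics/{n}_c.png",cv2.resize(c,None,fx=4.2,fy=4.2,interpolation=cv2.INTER_CUBIC))
def f(p,z=0.153):
    Rz=R.from_euler("z",p[2]).as_matrix(); e=[]
    for n,dd in dat.items():
        m=r.camera_model(n)
        for k,px in dd.items(): e+=list(proj(n,Rz@(np.array(P[k])/1000)+[p[0],p[1],p[3]],m)-px)
    return np.array(e)
s=least_squares(f,[0.55,-0.18,0,0.153],loss="soft_l1",f_scale=1.5); print(s.x, np.degrees(s.x[2])); print(f(s.x).reshape(-1,2).round(1))
st=r.get_state();print(st["time_s"]);print(R.from_euler("xyz",st["eef_rot"],degrees=True).as_matrix().round(3))
E
```

```text
top start_top [464 240  12  12 110] [469.4 245.6]
top stop_top [497 238  20  18 274] [506.5 246.6]
side start_top [338 121  12  10  96] [343.4 125.5]
side stop_top [337  94  17  14 180] [345.3 100.2]
[ 0.56009969 -0.19000391  0.04084466  0.15222656] 2.3402266850628366
[[-0.6  1.4]
 [ 2.7 -2.2]
 [-0.2  2.2]
 [-2.   3.4]
 [-0.3 -0.6]
 [-0.8 -0.7]
 [-3.7 -0.1]
 [ 2.1 -2.5]
 [-0.3 -0.5]
 [-0.5  4. ]]
1.15
[[-0.    -0.292  0.956]
 [ 0.     0.956  0.292]
 [-1.     0.    -0.   ]]
```

View pics/top_c.png

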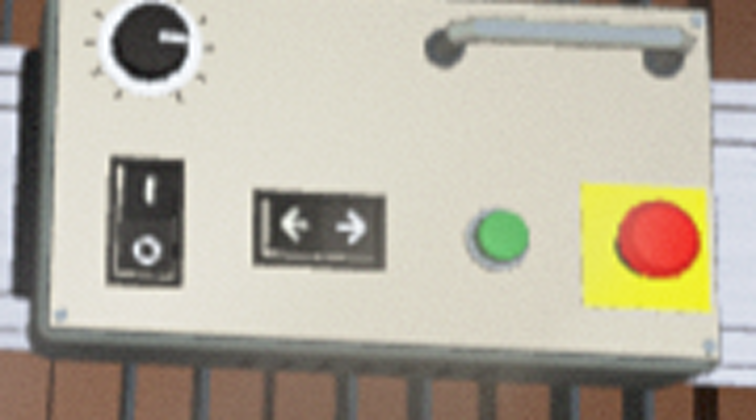

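View pics/side_c.png

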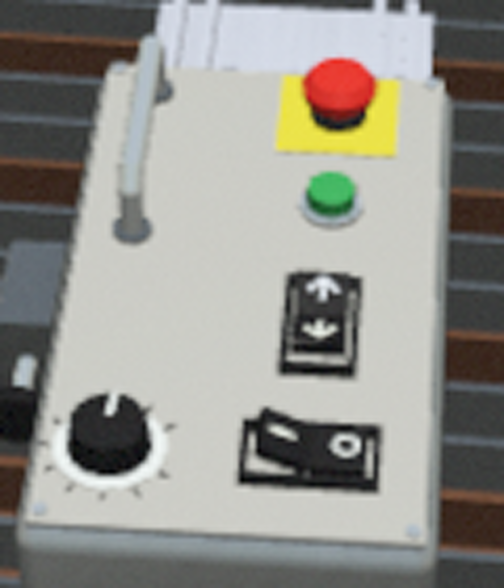

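```bash
cat > fit.py <<'E'
from h import *
from scipy.optimize import least_squares
from scipy.spatial.transform import Rotation as R
P={"pb":(-35,118,6),"db":(-35,33,6),"start":(-35,-55,12),"stop":(-35,-128,22)}
dat={"top":{"pb":[384.6,242.9],"db":[426,244.5],"start":[469.4,245.6],"stop":[506.5,246.6]},
"side":{"pb":[338.8,188.1],"db":[341.5,157.3],"start":[343.4,125.5],"stop":[345.3,100.2]}}
def f(p,cams=("top","side")):
    Rz=R.from_euler("z",p[2]).as_matrix(); e=[]
    for n in cams:
        m=r.camera_model(n)
        for k,px in dat[n].items(): e+=list(proj(n,Rz@(np.array(P[k])/1000)+[p[0],p[1],p[3]],m)-px)
    return np.array(e)
if __name__=="__main__":
    s=least_squares(f,[0.55,-0.18,0,0.153]); print(s.x, np.degrees(s.x[2])); print(f(s.x).reshape(-1,2).round(1))
    for c in ("top","side"):
        t=least_squares(lambda p:f([*p,0.153],(c,)),[0.55,-0.18,0]); print(c,t.x.round(4),t.fun.round(1))
    p=s.x;Rz=R.from_euler("z",p[2]).as_matrix()
    for k,v in dict(pon=(-17,118,16),dl=(-35,51,14),start=(-35,-55,14),stop=(-35,-128,28),dial=(0,0,0)).items(): print(k,(Rz@(np.array(v)/1000)+[p[0],p[1],p[3]]).round(4))
E
python3 fit.py
```

```text
[ 0.56154872 -0.18873926  0.02901162  0.14892767] 1.6622433078364156
[[-0.   0.3]
 [-0.3  0.5]
 [-0.2  0.7]
 [ 0.1  0.3]
 [-0.2 -0.3]
 [-0.7 -0.4]
 [-0.4  0.2]
 [-0.5 -0.2]]
top [ 0.5616 -0.188   0.0295] [-0.2 -0.1 -0.3  0.1 -0.   0.2  0.5 -0.2]
side [ 0.5604 -0.1838  0.0277] [ 0.1  0.1 -0.3 -0.2  0.1  0.3  0.  -0.3]
pon [ 0.5411 -0.0713  0.1649]
dl [ 0.5251 -0.1388  0.1629]
start [ 0.5282 -0.2447  0.1629]
stop [ 0.5303 -0.3177  0.1769]
dial [ 0.5615 -0.1887  0.1489]
```

Emit:
arm_command(
  plan=[
    {"wx": 0.84, "dx": -0.4},
    {"wx": 0.84, "dx": -0.4},
    {"wx": 0.84},
    {"wx": 0.82},
    {"dy": 1, "dz": 0.64},
    {"dy": 1, "dz": 0.64},
    {"dy": 1, "dz": 0.64},
    {"dy": 1, "dz": 0.64},
    {"dy": 1, "dz": 0.64},
    {"dy": 1, "dz": 0.64},
    {"dy": 1, "dz": 0.64},
    {"dy": 1, "dz": 0.64},
    {"dy": 1, "dz": 0.64},
    {"dy": 1, "dz": 0.64},
    {"dy": 1, "dz": 0.64},
    {"dy": 1, "dz": 0.64},
    {"dy": 1, "dz": 0.64},
    {"dy": 1, "dz": 0.64},
    {"dy": 1, "dz": 0.64},
    {"dy": 1, "dz": 0.64},
  ],
  fingers=1,
  force=20,
)

```text
schema error: expected keys dx, dy, dz, wx, wy, wz
```

Every row needs all six keys.

Emit:
arm_command(
  plan=[
    {"dx": -0.4, "dy": 0, "dz": 0, "wx": 0.84, "wy": 0, "wz": 0},
    {"dx": -0.4, "dy": 0, "dz": 0, "wx": 0.84, "wy": 0, "wz": 0},
    {"dx": 0, "dy": 0, "dz": 0, "wx": 0.84, "wy": 0, "wz": 0},
    {"dx": 0, "dy": 0, "dz": 0, "wx": 0.82, "wy": 0, "wz": 0},
    {"dx": 0, "dy": 1, "dz": 0.64, "wx": 0, "wy": 0, "wz": 0},
    {"dx": 0, "dy": 1, "dz": 0.64, "wx": 0, "wy": 0, "wz": 0},
    {"dx": 0, "dy": 1, "dz": 0.64, "wx": 0, "wy": 0, "wz": 0},
    {"dx": 0, "dy": 1, "dz": 0.64, "wx": 0, "wy": 0, "wz": 0},
    {"dx": 0, "dy": 1, "dz": 0.64, "wx": 0, "wy": 0, "wz": 0},
    {"dx": 0, "dy": 1, "dz": 0.64, "wx": 0, "wy": 0, "wz": 0},
    {"dx": 0, "dy": 1, "dz": 0.64, "wx": 0, "wy": 0, "wz": 0},
    {"dx": 0, "dy": 1, "dz": 0.64, "wx": 0, "wy": 0, "wz": 0},
    {"dx": 0, "dy": 1, "dz": 0.64, "wx": 0, "wy": 0, "wz": 0},
    {"dx": 0, "dy": 1, "dz": 0.64, "wx": 0, "wy": 0, "wz": 0},
  ],
  fingers=1,
  force=20,
)

```text
time_s: 2.32
tcp_pos: [0.3241, -0.4384, 0.2529]
eef_rot: [164.5, 89.9, 165.0]
contact_force: [0.2, -0.8, 0.4]
gripper_width: 0.002
```

Emit:
arm_command(
  plan=[
    {"dx": 0, "dy": 1, "dz": 0.63, "wx": 0, "wy": 0, "wz": 0},
    {"dx": 0, "dy": 1, "dz": 0.63, "wx": 0, "wy": 0, "wz": 0},
    {"dx": 0, "dy": 1, "dz": 0.63, "wx": 0, "wy": 0, "wz": 0},
    {"dx": 0, "dy": 1, "dz": 0.63, "wx": 0, "wy": 0, "wz": 0},
    {"dx": 0, "dy": 1, "dz": 0.63, "wx": 0, "wy": 0, "wz": 0},
    {"dx": 0, "dy": 1, "dz": 0.63, "wx": 0, "wy": 0, "wz": 0},
    {"dx": 0, "dy": 1, "dz": 0.63, "wx": 0, "wy": 0, "wz": 0},
    {"dx": 0, "dy": 1, "dz": 0.63, "wx": 0, "wy": 0, "wz": 0},
    {"dx": 0, "dy": 1, "dz": 0.63, "wx": 0, "wy": 0, "wz": 0},
    {"dx": 0, "dy": 1, "dz": 0.63, "wx": 0, "wy": 0, "wz": 0},
    {"dx": 0, "dy": 1, "dz": 0.63, "wx": 0, "wy": 0, "wz": 0},
    {"dx": 0, "dy": 1, "dz": 0.63, "wx": 0, "wy": 0, "wz": 0},
    {"dx": 0, "dy": 1, "dz": 0.63, "wx": 0, "wy": 0, "wz": 0},
    {"dx": 0, "dy": 1, "dz": 0.63, "wx": 0, "wy": 0, "wz": 0},
    {"dx": 0, "dy": 1, "dz": 0.63, "wx": 0, "wy": 0, "wz": 0},
    {"dx": 0, "dy": 1, "dz": 0.63, "wx": 0, "wy": 0, "wz": 0},
    {"dx": 0, "dy": 1, "dz": 0.63, "wx": 0, "wy": 0, "wz": 0},
    {"dx": 0, "dy": 1, "dz": 0.63, "wx": 0, "wy": 0, "wz": 0},
    {"dx": 0, "dy": 0, "dz": 0, "wx": 0, "wy": 0, "wz": 0},
  ],
)

```text
time_s: 3.9
tcp_pos: [0.5585, -0.0533, 0.2581]
eef_rot: [-7.0, 89.4, -6.3]
contact_force: [0.9, -0.6, -0.1]
gripper_width: 0.0003
```

```bash
python3 - <<'E'
from h import *
from scipy.spatial.transform import Rotation as R
st=r.get_state();print(st["tcp_pos"],st["contact_force"],r.tcp_to_tips);print(R.from_euler("xyz",st["eef_rot"],degrees=True).as_matrix().round(3))
for n in ("wrist","side","top"):
    m=r.camera_model(n);p,d=r.capture(n); p=p.copy()
    if n=="wrist": np.savez("w1.npz",p=p,d=d,**m)
    for X in ([.5411,-.0713,.168],[.5251,-.1388,.166],[.5282,-.2447,.166],st["tcp_pos"]-[0,0,.011]):
        c=proj(n,X,m); cv2.circle(p,tuple(int(v) for v in c.round()),2,(255,0,255),1)
    cv2.imwrite(f"pics/{n}1.png",p[:,:,::-1])
E
```

```text
[ 0.55848003 -0.05330496  0.25811059] [ 0.90216265 -0.59774837 -0.10365062] 0.011
[[ 0.01  -0.012  1.   ]
 [-0.001  1.     0.012]
 [-1.    -0.001  0.01 ]]
```

View pics/wrist1.png

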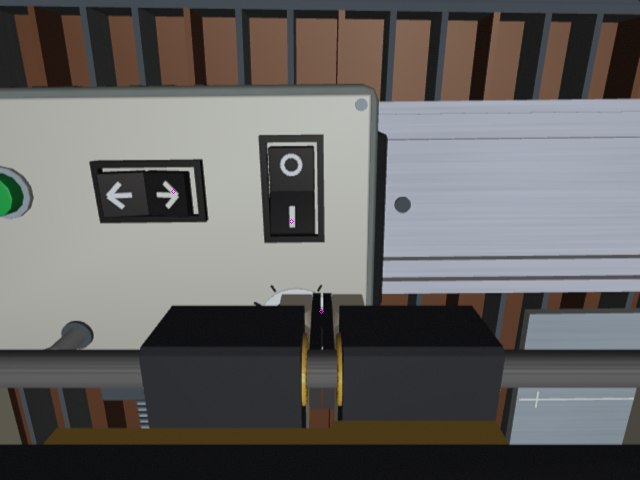

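View pics/side1.png

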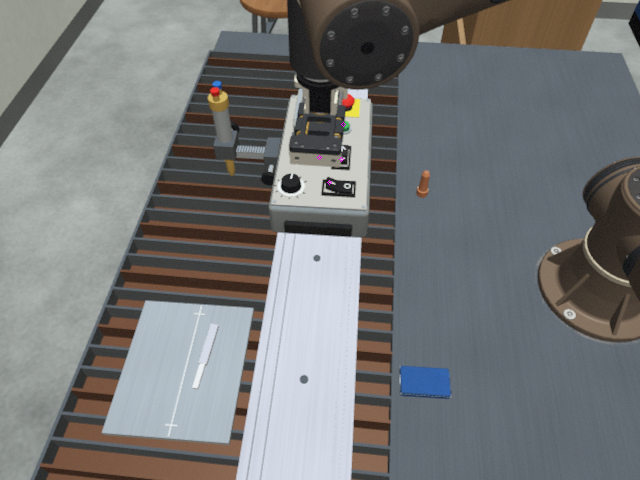

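The wrist view shows the projected contact points on the power bar (291,221) and the direction +y arrow (172,192), so the fit is good. The tool stands about 18 mm past the target in both x and y.

Emit:
arm_command(
  plan=[
    {"dx": 0, "dy": -0.45, "dz": -0.45, "wx": 0, "wy": 0, "wz": 0},
    {"dx": 0, "dy": -0.45, "dz": -0.43, "wx": 0, "wy": 0, "wz": 0},
    {"dx": 0.8, "dy": 0, "dz": 0, "wx": 0, "wy": 0, "wz": 0},
    {"dx": 0.8, "dy": 0, "dz": 0, "wx": 0, "wy": 0, "wz": 0},
    {"dx": 0.8, "dy": 0, "dz": 0, "wx": 0, "wy": 0, "wz": 0},
    {"dx": 0.4, "dy": 0, "dz": 0, "wx": 0, "wy": 0, "wz": 0},
    {"dx": 0, "dy": 0, "dz": 0, "wx": 0, "wy": 0, "wz": 0},
  ],
)

```text
time_s: 4.63
tcp_pos: [0.533, -0.0832, 0.2029]
eef_rot: [-4.6, 89.2, -4.4]
contact_force: [1.2, -0.2, -0.2]
gripper_width: 0.0004
```

```bash
python3 - <<'E'
from h import *
st=r.get_state();print(st["tcp_pos"],st["contact_force"],st["qd"].round(2))
m=r.camera_model("wrist");p,d=r.capture("wrist"); p=p.copy()
for X in ([.5411,-.0713,.168],[.5251,-.1388,.166],st["tcp_pos"]-[0,0,.011]):
    c=proj("wrist",X,m); cv2.circle(p,tuple(int(v) for v in c.round()),2,(255,0,255),1)
cv2.imwrite(f"pics/wrist2.png",p[:,:,::-1])
E
```

```text
[ 0.53295176 -0.08323499  0.20285944] [ 1.24069917 -0.21381673 -0.19160656] [-1.3  -1.27 -0.48  0.19 -0.84  0.37]
```

View pics/wrist2.png

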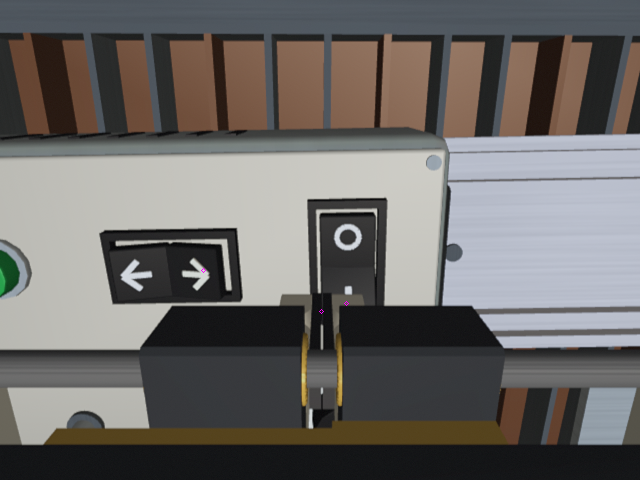

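Emit:
arm_command(
  plan=[
    {"dx": 0, "dy": 0.5, "dz": 0.4, "wx": 0, "wy": 0, "wz": 0},
    {"dx": 0, "dy": 0, "dz": 0, "wx": 0, "wy": 0, "wz": 0},
    {"dx": 0, "dy": 0, "dz": 0, "wx": 0, "wy": 0, "wz": 0},
  ],
)

```text
time_s: 4.93
tcp_pos: [0.5422, -0.0739, 0.2065]
eef_rot: [-4.6, 89.0, -4.5]
contact_force: [0.2, -0.6, -0.3]
gripper_width: 0.0003
```

Emit:
arm_command(
  plan=[
    {"dx": 0.6, "dy": 0.12, "dz": 0, "wx": 0, "wy": 0, "wz": 0},
    {"dx": 0.2, "dy": 0, "dz": 0, "wx": 0, "wy": 0, "wz": 0},
    {"dx": 0, "dy": 0, "dz": 0, "wx": 0, "wy": 0, "wz": 0},
  ],
)

```text
time_s: 5.18
tcp_pos: [0.5442, -0.071, 0.1926]
eef_rot: [-2.8, 88.8, -2.6]
contact_force: [0.2, 0.0, 0.4]
gripper_width: 0.0008
```

```bash
python3 - <<'E'
from h import *
st=r.get_state();print(st["tcp_pos"],st["contact_force"],st["qd"].round(2))
m=r.camera_model("wrist");p,d=r.capture("wrist"); p=p.copy()
for X in ([.5411,-.0713,.168],[.5251,-.1388,.166],st["tcp_pos"]-[0,0,.011]):
    c=proj("wrist",X,m); cv2.circle(p,tuple(int(v) for v in c.round()),2,(255,0,255),1)
cv2.imwrite(f"pics/wrist3.png",p[:,:,::-1])
p,d=r.capture("side");cv2.imwrite("pics/side3.png",cv2.resize(p[70:250,250:400],(600,600*180//150-120))[:,:,::-1])
E
```

```text
[ 0.54421817 -0.07097897  0.19264601] [0.21692048 0.01017587 0.39459253] [ 0.2  -0.06  0.02 -0.14 -0.53 -0.06]
```

View pics/wrist3.png

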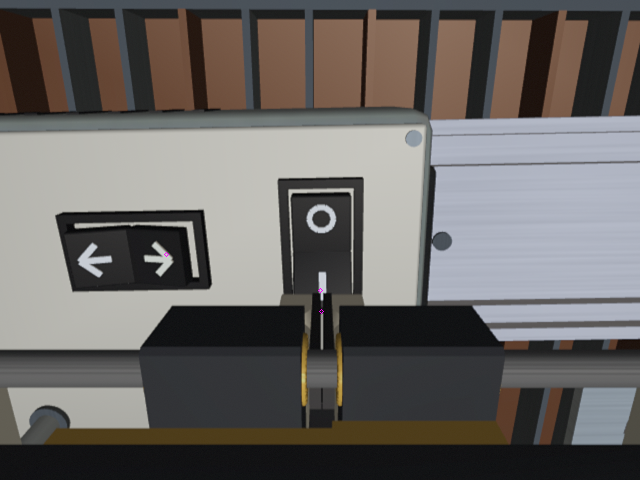

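View pics/side3.png

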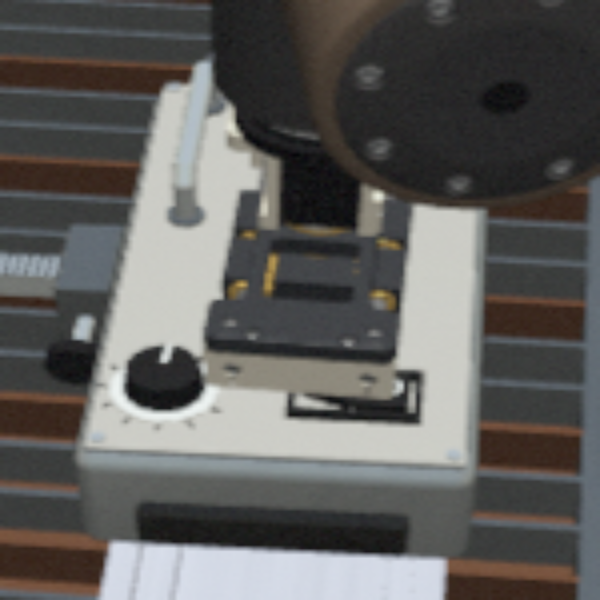

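Emit:
arm_command(
  plan=[
    {"dx": 0.4, "dy": 0, "dz": -0.05, "wx": 0, "wy": 0.26, "wz": 0},
    {"dx": 0.25, "dy": 0, "dz": 0, "wx": 0, "wy": 0, "wz": 0},
    {"dx": 0.2, "dy": 0, "dz": 0, "wx": 0, "wy": 0, "wz": 0},
    {"dx": 0, "dy": 0, "dz": 0, "wx": 0, "wy": 0, "wz": 0},
  ],
)

```text
time_s: 5.62
tcp_pos: [0.547, -0.071, 0.1779]
eef_rot: [-8.4, 89.6, -8.1]
contact_force: [0.2, 1.1, 0.6]
gripper_width: 0.0007
```

Emit:
arm_command(
  plan=[
    {"dx": 0.25, "dy": 0, "dz": -0.1, "wx": 0, "wy": 0, "wz": 0},
    {"dx": 0.2, "dy": 0, "dz": 0, "wx": 0, "wy": 0, "wz": 0},
  ],
)

```text
time_s: 5.78
tcp_pos: [0.5475, -0.0712, 0.1732]
eef_rot: [-10.8, 89.3, -10.4]
contact_force: [-23.2, 10.2, 56.2]
gripper_width: 0.0005
```

Emit:
arm_command(
  plan=[
    {"dx": 0, "dy": 0, "dz": 0, "wx": 0, "wy": 0, "wz": 0},
  ],
)

```text
time_s: 5.87
tcp_pos: [0.5472, -0.071, 0.1749]
eef_rot: [-10.6, 89.3, -10.1]
contact_force: [-0.2, 1.2, -0.1]
gripper_width: 0.0004
```

```bash
python3 - <<'E'
from h import *
st=r.get_state();print(st["tcp_pos"],st["contact_force"],st["qd"].round(2))
p,d=r.capture("wrist");cv2.imwrite(f"pics/wrist4.png",p[:,:,::-1])
p,d=r.capture("side");cv2.imwrite("pics/side4.png",cv2.resize(p[150:230,280:380],(750,600))[:,:,::-1])
E
```

```text
[ 0.54720579 -0.07104514  0.17487323] [-0.24103239  1.17573648 -0.14753255] [ 0.07 -1.1   0.48  0.45 -0.59 -0.06]
```

View pics/wrist4.png

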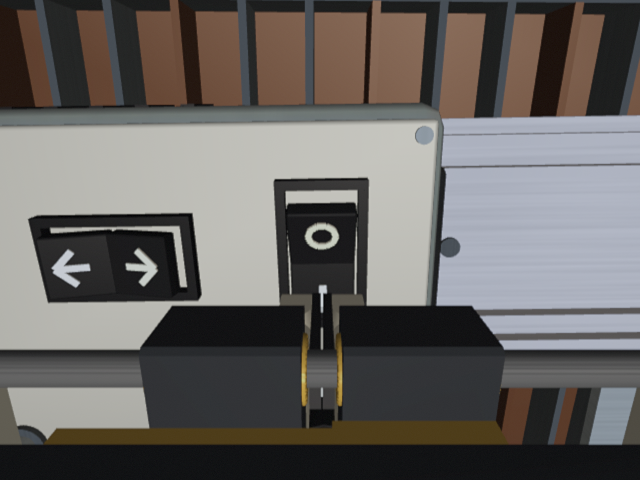

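View pics/side4.png

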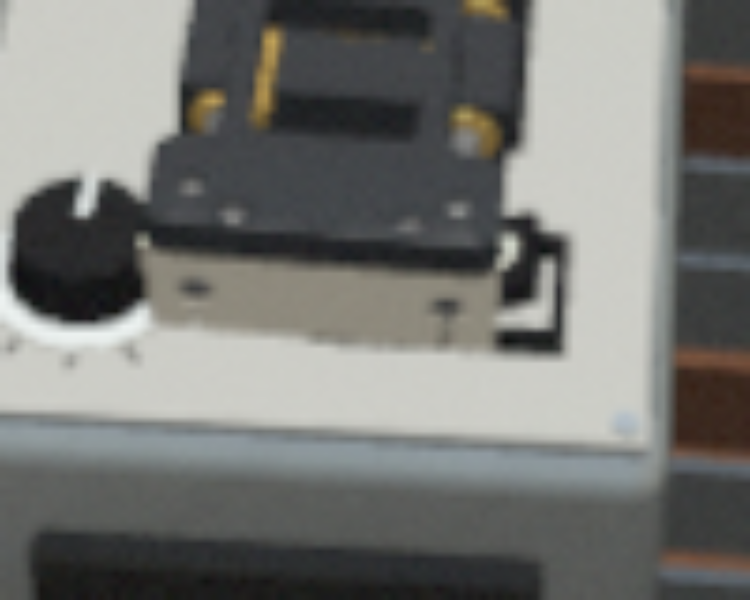

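The O end now stands raised and the on end is down, with the tool bottomed at TCP z ≈ 0.173. I'll lift and go over to the direction rocker's +y end.

Emit:
arm_command(
  plan=[
    {"dx": -0.7, "dy": 0, "dz": 0, "wx": 0, "wy": 0, "wz": 0},
    {"dx": -0.7, "dy": 0, "dz": 0, "wx": 0, "wy": 0, "wz": 0},
    {"dx": 0, "dy": -0.8, "dz": -0.25, "wx": 0, "wy": 0, "wz": 0},
    {"dx": 0, "dy": -0.8, "dz": -0.25, "wx": 0, "wy": 0, "wz": 0},
    {"dx": 0, "dy": -0.8, "dz": -0.25, "wx": 0, "wy": 0, "wz": 0},
    {"dx": 0, "dy": -0.3, "dz": -0.1, "wx": 0, "wy": 0, "wz": 0},
    {"dx": 0, "dy": 0, "dz": 0, "wx": 0, "wy": 0, "wz": 0},
    {"dx": 0, "dy": 0, "dz": 0, "wx": 0, "wy": 0, "wz": 0},
  ],
)

```text
time_s: 6.63
tcp_pos: [0.5242, -0.1266, 0.1978]
eef_rot: [-41.3, 89.9, -41.0]
contact_force: [-0.0, 1.1, 0.5]
gripper_width: 0.0006
```

```bash
python3 - <<'E'
from h import *
st=r.get_state();print(st["tcp_pos"],st["contact_force"],st["qd"].round(2))
m=r.camera_model("wrist");p,d=r.capture("wrist"); p=p.copy()
for X in ([.5251,-.1388,.166],st["tcp_pos"]-[0,0,.011]):
    c=proj("wrist",X,m); cv2.circle(p,tuple(int(v) for v in c.round()),2,(255,0,255),1)
cv2.imwrite(f"pics/wrist5.png",p[:,:,::-1])
p,d=r.capture("side");cv2.imwrite("pics/side5.png",cv2.resize(p[110:230,260:380],(600,600))[:,:,::-1])
E
```

```text
[ 0.52418899 -0.12662925  0.19780632] [-0.0368997   1.14717827  0.51711029] [-0.45  0.28 -0.63 -0.19  0.01 -0.07]
```

View pics/wrist5.png

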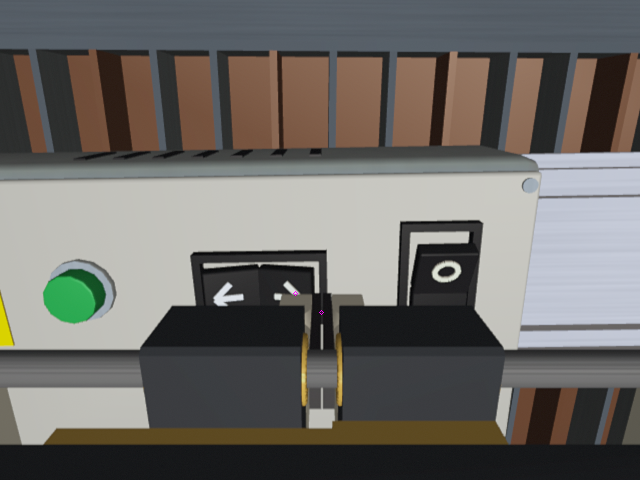

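View pics/side5.png

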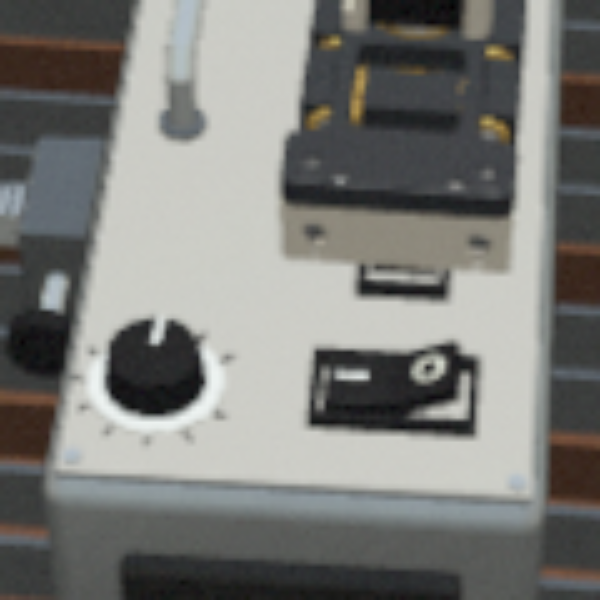

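Power is on: the bar end lies flat in side view. Now the remaining 10 mm towards -y, then down.

Emit:
arm_command(
  plan=[
    {"dx": 0, "dy": -0.5, "dz": 0, "wx": 0, "wy": 0, "wz": 0},
    {"dx": 0.3, "dy": 0, "dz": 0, "wx": 0, "wy": 0, "wz": 0},
    {"dx": 0.3, "dy": 0, "dz": 0, "wx": 0, "wy": 0, "wz": 0},
    {"dx": 0, "dy": 0, "dz": 0, "wx": 0, "wy": 0, "wz": 0},
  ],
)

```text
time_s: 7.07
tcp_pos: [0.5254, -0.1354, 0.1846]
eef_rot: [-34.0, 89.9, -33.5]
contact_force: [-0.8, -1.0, -0.6]
gripper_width: 0.0001
```

```bash
python3 - <<'E'
from h import *
st=r.get_state();print(st["tcp_pos"],st["contact_force"],st["qd"].round(2))
m=r.camera_model("wrist");p,d=r.capture("wrist"); p=p.copy()
for X in ([.5251,-.1388,.166],st["tcp_pos"]-[0,0,.011]):
    c=proj("wrist",X,m); cv2.circle(p,tuple(int(v) for v in c.round()),2,(255,0,255),1)
cv2.imwrite(f"pics/wrist6.png",p[:,:,::-1])
E
```

```text
[ 0.52535903 -0.13535485  0.1846165 ] [-0.84852051 -0.96132778 -0.62709035] [ 0.26 -0.06  0.43  0.08 -0.4  -0.13]
```

View pics/wrist6.png

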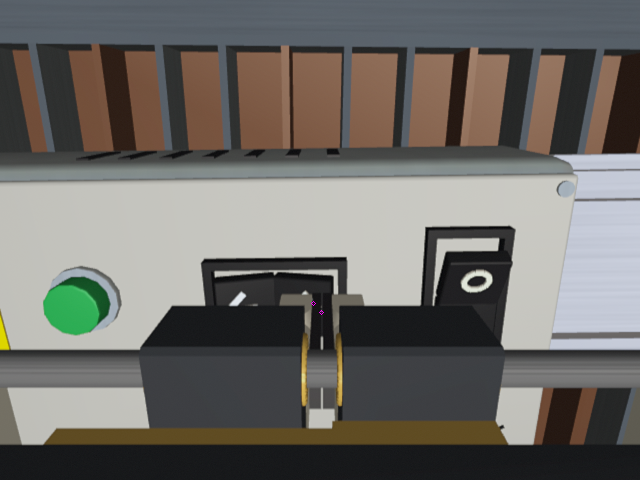

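Emit:
arm_command(
  plan=[
    {"dx": 0.25, "dy": -0.1, "dz": 0, "wx": 0, "wy": 0, "wz": 0},
    {"dx": 0.15, "dy": 0, "dz": 0, "wx": 0, "wy": 0, "wz": 0},
    {"dx": 0.15, "dy": 0, "dz": 0, "wx": 0, "wy": 0, "wz": 0},
  ],
)

```text
time_s: 7.37
tcp_pos: [0.5264, -0.1368, 0.1742]
eef_rot: [-16.3, 89.8, -15.7]
contact_force: [-1.8, 4.4, 7.3]
gripper_width: 0.0003
```

Emit:
arm_command(
  plan=[
    {"dx": 0.12, "dy": 0, "dz": 0, "wx": 0, "wy": 0, "wz": 0},
    {"dx": 0.1, "dy": 0, "dz": 0, "wx": 0, "wy": 0, "wz": 0},
  ],
)

```text
time_s: 7.53
tcp_pos: [0.5266, -0.1368, 0.1739]
eef_rot: [-26.4, 89.7, -25.7]
contact_force: [-9.9, 5.1, 22.1]
gripper_width: 0.0005
```

Bottomed at 22 N. I'll lift, move towards start, and check.

Emit:
arm_command(
  plan=[
    {"dx": 0.05, "dy": 0, "dz": 0, "wx": 0, "wy": 0, "wz": 0},
    {"dx": -0.7, "dy": 0, "dz": 0, "wx": 0, "wy": 0, "wz": 0},
    {"dx": -0.7, "dy": 0, "dz": 0, "wx": 0, "wy": 0, "wz": 0},
    {"dx": 0, "dy": -0.9, "dz": 0, "wx": 0, "wy": 0, "wz": 0},
    {"dx": 0, "dy": -0.9, "dz": 0, "wx": 0, "wy": 0, "wz": 0},
    {"dx": 0, "dy": -0.9, "dz": 0, "wx": 0, "wy": 0, "wz": 0},
    {"dx": 0, "dy": -0.9, "dz": 0, "wx": 0, "wy": 0, "wz": 0},
    {"dx": 0, "dy": -0.9, "dz": 0, "wx": 0, "wy": 0, "wz": 0},
    {"dx": 0, "dy": -0.4, "dz": 0, "wx": 0, "wy": 0, "wz": 0},
    {"dx": 0, "dy": 0, "dz": 0, "wx": 0, "wy": 0, "wz": 0},
    {"dx": 0, "dy": 0, "dz": 0, "wx": 0, "wy": 0, "wz": 0},
  ],
)

```text
time_s: 8.45
tcp_pos: [0.5273, -0.2378, 0.2027]
eef_rot: [-25.1, 89.6, -24.3]
contact_force: [0.5, 1.8, 0.4]
gripper_width: 0.0005
```

```bash
python3 - <<'E'
from h import *
st=r.get_state();print(st["tcp_pos"],st["contact_force"],st["qd"].round(2))
m=r.camera_model("wrist");p,d=r.capture("wrist"); p=p.copy()
for X in ([.5282,-.2447,.166],st["tcp_pos"]-[0,0,.011]):
    c=proj("wrist",X,m); cv2.circle(p,tuple(int(v) for v in c.round()),2,(255,0,255),1)
cv2.imwrite(f"pics/wrist7.png",p[:,:,::-1])
p,d=r.capture("side");cv2.imwrite("pics/side7.png",cv2.resize(p[90:210,260:380],(600,600))[:,:,::-1])
E
```

```text
[ 0.52733875 -0.23782263  0.20272589] [0.50775826 1.78089025 0.4371902 ] [-0.56  0.39 -0.04  0.03  0.16 -0.03]
```

View pics/wrist7.png

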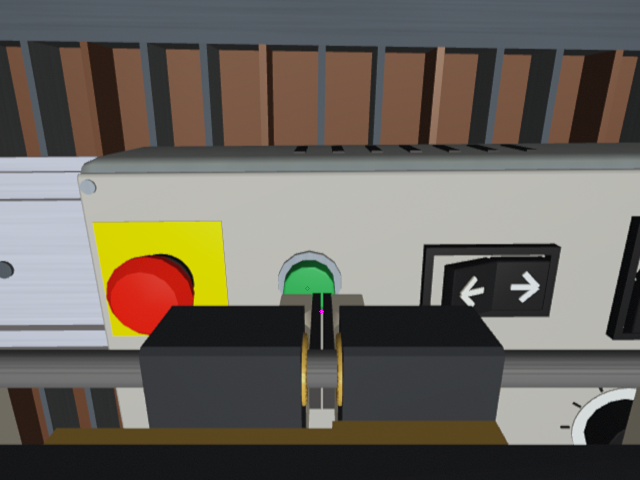

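View pics/side7.png

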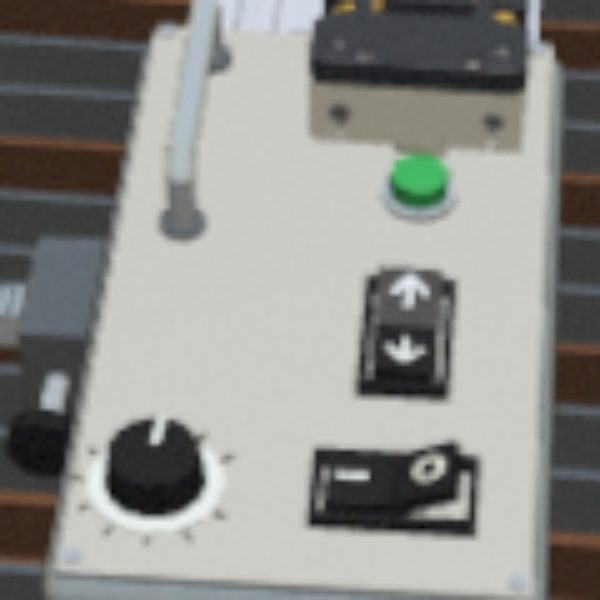

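```bash
python3 - <<'E'
from h import *
m=r.camera_model("wrist");p,d=r.capture("wrist")
cv2.imwrite("pics/w8.png",cv2.resize(p[210:340,400:600],(780,507))[:,:,::-1])
for row in (272,280,300,306):
    for c in range(446,552,8):
        print(world("wrist",(c,row),d[row,c],m).round(4)[1:],end=" ")
    print()
E
```

```text
[-0.1799  0.1695] [-0.1778  0.1742] [-0.173   0.1709] [-0.169  0.17 ] [-0.1644  0.1676] [-0.1601  0.1663] [-0.1554  0.164 ] [-0.152   0.1649] [-0.1475  0.1634] [-0.1437  0.1634] [-0.1401  0.1639] [-0.1364  0.164 ] [-0.132   0.1628] [-0.1263  0.1597] 
[-0.1796  0.1699] [-0.1771  0.1734] [-0.1729  0.1717] [-0.169   0.1712] [-0.164  0.168] [-0.1594  0.1659] [-0.1545  0.1635] [-0.1509  0.1638] [-0.147   0.1637] [-0.143   0.1634] [-0.1406  0.166 ] [-0.1358  0.1642] [-0.1312  0.1628] [-0.1251  0.159 ] 
[-0.1788  0.1707] [-0.1759  0.1732] [-0.1722  0.1732] [-0.2379  0.3502] [-0.1621  0.1664] [-0.1578  0.1655] [-0.1534  0.1642] [-0.149   0.1631] [-0.1454  0.1636] [-0.1416  0.1639] [-0.1381  0.1646] [-0.1337  0.1636] [-0.128   0.1604] [-0.1239  0.1601] 
[-0.2093  0.2639] [-0.2075  0.2637] [-0.2055  0.2634] [-0.2037  0.2633] [-0.1621  0.1676] [-0.1572  0.1651] [-0.1526  0.1634] [-0.1492  0.1645] [-0.1449  0.1637] [-0.1416  0.1648] [-0.1375  0.1644] [-0.1341  0.1653] [-0.1268  0.1594] [-0.1199  0.1546]
```

View pics/w8.png

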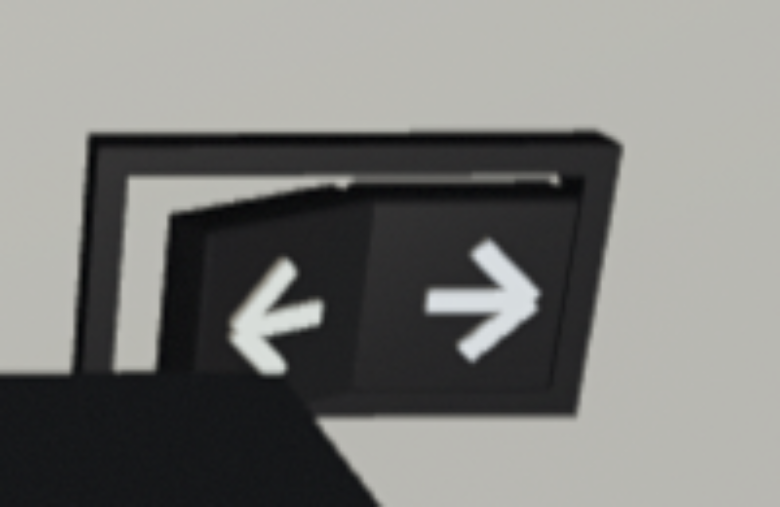

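The +y half lies level at 0.164 and the -y half is raised to 0.173, so direction is fully over. Now the start button.

Emit:
arm_command(
  plan=[
    {"dx": 0, "dy": -0.35, "dz": 0.05, "wx": 0, "wy": 0, "wz": 0},
    {"dx": 0.4, "dy": 0, "dz": 0, "wx": 0, "wy": 0, "wz": 0},
    {"dx": 0.3, "dy": 0, "dz": 0, "wx": 0, "wy": 0, "wz": 0},
    {"dx": 0, "dy": 0, "dz": 0, "wx": 0, "wy": 0, "wz": 0},
  ],
)

```text
time_s: 8.93
tcp_pos: [0.5295, -0.2427, 0.1882]
eef_rot: [-20.0, 89.5, -18.9]
contact_force: [-0.1, -0.6, -0.1]
gripper_width: 0.0004
```

Emit:
arm_command(
  plan=[
    {"dx": 0.3, "dy": -0.1, "dz": -0.05, "wx": 0, "wy": 0, "wz": 0},
    {"dx": 0.2, "dy": 0, "dz": 0, "wx": 0, "wy": 0, "wz": 0},
    {"dx": 0.15, "dy": 0, "dz": 0, "wx": 0, "wy": 0, "wz": 0},
    {"dx": 0.1, "dy": 0, "dz": 0, "wx": 0, "wy": 0, "wz": 0},
  ],
)

```text
time_s: 9.27
tcp_pos: [0.5287, -0.2446, 0.172]
eef_rot: [-22.6, 89.5, -21.4]
contact_force: [-5.1, 4.6, 20.1]
gripper_width: 0.0003
```

Emit:
arm_command(
  plan=[
    {"dx": 0.1, "dy": 0, "dz": 0, "wx": 0, "wy": 0, "wz": 0},
    {"dx": 0.1, "dy": 0, "dz": 0, "wx": 0, "wy": 0, "wz": 0},
  ],
)

```text
time_s: 9.43
tcp_pos: [0.5287, -0.2446, 0.172]
eef_rot: [-27.8, 89.4, -26.6]
contact_force: [-7.4, 6.2, 19.5]
gripper_width: 0.0004
```

Emit:
arm_command(
  plan=[
    {"dx": 0.08, "dy": 0, "dz": 0, "wx": 0, "wy": 0, "wz": 0},
    {"dx": -0.6, "dy": 0, "dz": 0, "wx": 0, "wy": 0, "wz": 0},
    {"dx": -0.8, "dy": 0, "dz": 0, "wx": 0, "wy": 0, "wz": 0},
    {"dx": -0.8, "dy": 0, "dz": 0, "wx": 0, "wy": 0, "wz": 0},
    {"dx": -0.8, "dy": 0, "dz": 0, "wx": 0, "wy": 0, "wz": 0},
    {"dx": -0.5, "dy": 0, "dz": 0, "wx": 0, "wy": 0, "wz": 0},
    {"dx": 0, "dy": 0, "dz": -0.5, "wx": 0, "wy": 0, "wz": 0},
    {"dx": 0, "dy": 0, "dz": -0.7, "wx": 0, "wy": 0, "wz": 0},
    {"dx": 0, "dy": 0, "dz": -0.7, "wx": 0, "wy": 0, "wz": 0},
    {"dx": 0, "dy": 0, "dz": 0, "wx": 0, "wy": 0, "wz": 0},
    {"dx": 0, "dy": 0, "dz": 0, "wx": 0, "wy": 0, "wz": 0},
    {"dx": 0, "dy": 0, "dz": 0, "wx": 0, "wy": 0, "wz": 0},
  ],
)

```text
time_s: 10.43
tcp_pos: [0.4837, -0.2443, 0.2414]
eef_rot: [-26.0, 89.5, -24.7]
contact_force: [-0.0, 0.1, -0.0]
gripper_width: 0.0002
```

```bash
python3 - <<'E'
from h import *
st=r.get_state();print(st["tcp_pos"],st["contact_force"],st["qd"].round(2))
m=r.camera_model("wrist");p,d=r.capture("wrist");cv2.imwrite(f"pics/wrist9.png",p[:,:,::-1])
p,d=r.capture("side");cv2.imwrite("pics/side9.png",cv2.resize(p[80:210,255:385],(600,600))[:,:,::-1])
E
```

```text
[ 0.4836632  -0.24426651  0.24143557] [-0.00382138  0.12054291 -0.03505761] [-0.15 -0.26 -0.85 -0.04  0.52  0.04]
```

View pics/wrist9.png

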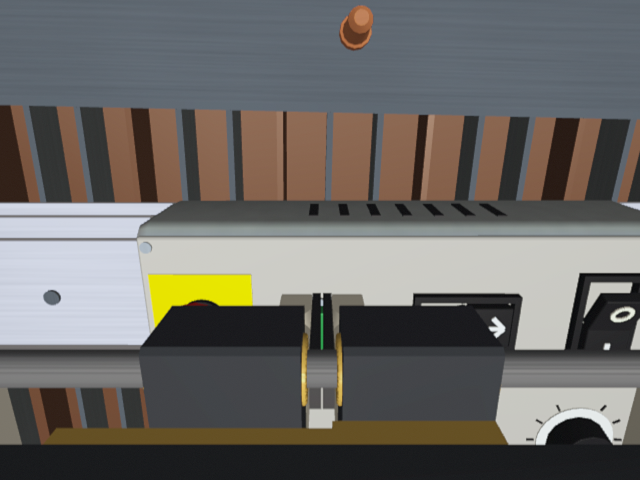

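View pics/side9.png

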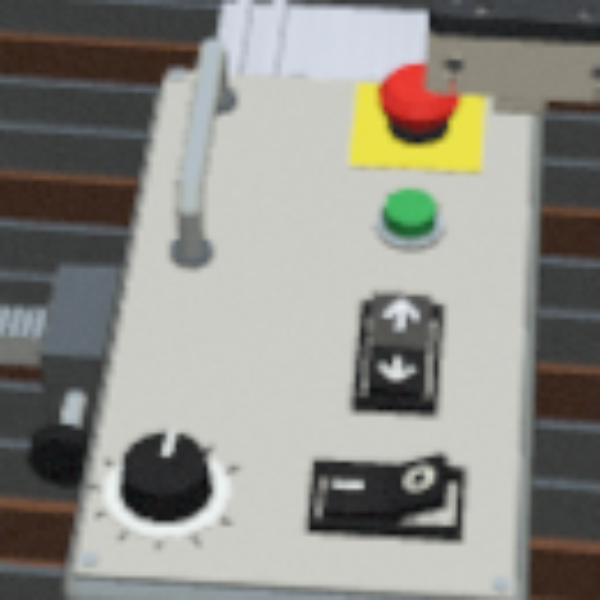

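Side view: power on, direction at the plate's end, green button out, stop out, and the tool clear with about 0 N of force. Handing in.

```bash
python3 -c "
from plant import r
print(r.close_job())"
```

```text
the job is handed in; nothing more can be done
None
```

I did the three presses in order with the closed fingertips and handed the job in at about 10.5 s of the 42 s limit. No verdict was reported.

1. **Power rocker:** I pressed the white-bar end down until it bottomed. The side view then showed the bar end flat and the O end raised.
2. **Direction rocker:** the plate lies to the left (+y), so I pressed that end down. Wrist depth showed the +y half level and the -y half raised, so it is fully over.
3. **Green start:** I pressed it to its stop at about 20 N (4.3 N is enough to hold it in), held it there for over 0.15 s, then let go. The last picture shows it back out.

**Last checks:** the stop button looks out and the dial pointer is where it was. The nozzle was still standing. I did not look at the soapstone holder or the tin again, but the arm never went near them. The tool is clear above the carriage and the wrist force reads about 0 N.

**What disagreed:**
- The power press bottomed harder than planned. It read 56 N for a moment, under the 120 N wrist limit, and dropped to zero in the next control step. I made the later presses gentler, at about 20 N.
- The network points were up to about 4 pixels off the fit. I set the carriage position from the bezels and button colours instead, and the two cameras agreed to about 4 mm.

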